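Sort the left-behind laundry bits into their trays

TASK

Sort the bits left on the folding table: lay both clothes pegs flat in the long tray, stand both dosing caps upright, mouth up, in the round dish, and lay the bar of soap flat in the ribbed soap dish. Everything should rest on the bottom of its own tray, nothing on top of anything else and each with the same face up as now, and leave the metal tin and the blue cup standing where they are.

Things in the scene. Friction and masses are not known exactly. Their poses are not given: they have to be found in the camera images.
- peg_a: One of two alike: wooden clothes peg with a steel spring, lying on its side so that the two legs show from above. 84 long (its x), 14 high (z); from x = -12 to +42 the legs are parallel and it is 17 wide (its y), behind that the legs spread in a V to about 32 wide at the -x end. 16 g. Origin: centre of the underside; grip it there across y.
- peg_b: The other of two alike: wooden clothes peg with a steel spring, lying on its side so that the two legs show from above. 84 long (its x), 14 high (z); from x = -12 to +42 the legs are parallel and it is 17 wide (its y), behind that the legs spread in a V to about 32 wide at the -x end. 16 g. Origin: centre of the underside; grip it there across y.
- cap_a: One of two alike: white plastic detergent dosing cap, an open round cup standing mouth up: outer diameter 48 (47 at the foot), 42 high, wall 2.5, about 25 g, rather stiff. Origin: centre of the underside, z up its axis.
- cap_b: The other of two alike: white plastic detergent dosing cap, an open round cup standing mouth up: outer diameter 48 (47 at the foot), 42 high, wall 2.5, about 25 g, rather stiff. Origin: centre of the underside, z up its axis.
- soap: bar of laundry soap, cream-coloured block 78 (x) by 48 (y) by 28 high with rounded edges, lying flat, about 130 g. Origin: centre of the underside.
- trough: long shallow white tray for the pegs, fixed to the table: outside 200 (its x) by 92 (its y), 14 high, walls 4, bottom 4 thick, so 192 by 84 inside and 10 deep: the two pegs fit end to end along x. Origin: centre of the underside, on the table.
- dish: round shallow white dish for the caps, fixed to the table: outer diameter 132, 14 high, wall 4, bottom 4 thick, so 124 across inside and 10 deep: the two caps fit side by side. Origin: centre of the underside, on the table.
- soapdish: small rectangular white soap dish, fixed to the table: outside 110 (its x) by 80 (its y), 14 high, walls 4, so 102 by 72 inside; five crossways ribs whose tops are 7 above the table carry the soap, whose length must lie along the dish's x, either way round. Origin: centre of the underside, on the table.
- tin: closed plain metal tin, diameter 68, 50 high, about 250 g, loose, not to be moved. Origin: centre of the underside.
- cup: blue ceramic coffee cup without a handle, diameter 72 at the rim, 75 high, about 250 g, loose, not to be moved. Origin: centre of the underside.
There are look-alikes about, which are no part of the job. Leave any orange or pink look-alike of the cap_b alone. What is shaped like the cap_a but black is not meant.

How it is judged:
At the end, for the whole second after the job is handed in: Pegs lie inside the long tray (underside under 9 mm above its underside); caps stand in the round dish (under 9 mm, within 45 mm of its centre); the soap lies in the soap dish (under 12 mm, within 20 mm of its centre each way); all level to 0.12 rad, same face up, at rest (x of peg_a in the frame of trough between -0.094 and 0.094 m and y of peg_a in the frame of trough between -0.04 and 0.04 m and z of each of peg_a, peg_b in the frame of trough below 0.009 m and angle between each of peg_a, peg_b, cap_a, cap_b, soap's own z axis and vertical below 0.12 rad and linear speed of each of peg_a, peg_b, cap_a, cap_b, soap below 0.02 m/s and x of peg_b in the frame of trough between -0.094 and 0.094 m and y of peg_b in the frame of trough between -0.04 and 0.04 m and horizontal distance between each of cap_a, cap_b and dish below 0.045 m and z of each of cap_a, cap_b in the frame of dish below 0.009 m and x of soap in the frame of soapdish between -0.02 and 0.02 m and y of soap in the frame of soapdish between -0.02 and 0.02 m and z of soap in the frame of soapdish below 0.012 m); the robot touches nothing.
It fails at once if the tin is shifted more than 30 mm or tipped (distance of tin from where it was at the start of the episode above 0.03 m or angle between tin's own z axis and vertical above 0.35 rad).
It fails at once if the blue cup is shifted more than 30 mm or tipped (distance of cup from where it was at the start of the episode above 0.03 m or angle between cup's own z axis and vertical above 0.35 rad).
It also fails if it takes over 122 s, if anything falls off the work surface, if the arm or the gripper's body presses on something with over 40 N, if the wrist force passes 120 N, or if a joint passes its speed limit or range.

ROBOT

A 6-joint arm with a two-finger parallel gripper is mounted at the origin on the work surface. World frame = base frame: x ahead of the robot, y to its left, z up, the work surface at z = 0. Lengths are in m, angles in rad, forces in N, time in s.
With the tool pointing down it reaches from about 0.325 to 0.875 m from the base axis. Payload 4.4 kg.
Tool frame: the origin (TCP) lies midway between the tips of the shut fingers; the grasp point (between the pads) lies 19 mm behind it (ctrl.pinch_z is the distance from the TCP to the grasp point, in m); z points along the fingers, y is the line along which they close (so a half turn about z gives the same grasp; the last joint's range is limited). The gripper opens to 85 mm and grips with 20 to 120 N. Pads are 22 mm wide; open, the fingers measure 114 mm over their backs; the gripper's body (76 mm by 85 mm) begins 54 mm behind the grasp point. The pads swing forward as they close: fully open they stand 13 mm farther back than shut.
Start: joints at [1.042, 0.207, 1.542, -0, 1.393, -0.15], TCP at [0.213, 0.534, 0.231] pointing down, gripper open.
Joint ranges: [-2.73, 2.73], [-0.86, 2.22], [0.23, 2.46], [-1.11, 4.25], [0.08, 2.63], [-2.82, 2.82]. Speed limits (rad/s): [2.79, 2.79, 3.14, 3.14, 3.14, 3.14].

INTERFACE

Orientations are given as a unit quaternion [w, x, y, z].
In Python, from rig import ctrl gives the robot as it stands.
- The arm moves only by the tool drive_tool, never from a script. Its argument "steps" is text: rows parted by semicolons, each of 5 numbers parted by spaces: the opening, from 0 (shut) to 1 (fully open), then the shift along the tool's x, y, z in units of 30 mm (1.0 is 30 mm), then the turn about the tool's z in units of 5 degrees (1.0 is 5 degrees). A call has 1 to 10 rows; each row is the pose to reach, as a shift and turn from the pose commanded when the call began, along the tool's axes at that moment; what a row does not reach only later rows make up. A row lasts 1/12 s, in which the tool goes at most 41.7 mm and 7.16 degrees, less where a joint would pass 70% of its speed; a pose out of reach is approached as far as the arm can. A call with a gripper value outside its range is refused whole. The fingers move at their own pace and stop on an object; the grip force is fixed at half the most. Time passes only in rows, so rows that repeat a pose let the fingers close. It gives the time, the measured TCP pose, the force, the opening and the grip force at its end, in the units of the state.
- ctrl.sense(): the state, without advancing time (a new reading comes with each control period).
- ctrl.camera(name): name is "side" or "top"; returns a dict with "pixels" (400x640x3 uint8, red, green, blue), "K" (3x3 intrinsics, pixels), "R" (3x3) and "t" (3): a world point X has camera coordinates R X + t. Camera axes: x right, y down, z forward; pixel columns grow to the right and rows downward; lengths in m; the calibration is good to about 2 mm. A picture is of the moment at which its call begins. There is no depth.
- ctrl.sign_off(): hands the job in; it is judged then, once.
The state is a dict: "t": time; "qpos": joint angles; "joint_vel": joint speeds; "tau": joint torques, N m; "tool_pos": TCP position; "orientation": TCP orientation; "ft_force": force on the tool from outside, world axes, zero at the start; "ft_torque": the same for the moment, N m; "finger_gap": finger opening in m; "finger_force": force on a finger pad.
Only numpy, scipy, OpenCV 4.12 (cv2) and the standard library are available. Lean on these libraries where they do the work, as an engineer would, in place of code of your own. Each camera call takes 0.05 s, during which the arm holds its last target. There are 200 camera calls.

## Working session

There is one attempt and no reset: what is moved stays moved. The work goes in short steps, Python scripts to look and compute and a tool call to move; the robot and the scene stay as the last step left them, time stands still between calls to the robot, and variables do not carry over. Pictures are saved under pics/ and viewed, at most 14 in all, crops included, and the job is handed in when it is done.

Besides the shell and the picture viewer there is one more tool, called after "Emit:" as name(argument=value, ...) on one line, values as JSON. drive_tool: Moves the arm, as the interface text tells. Its arguments: {"type":"object","properties":{"steps":{"type":"string"}},"required":["steps"]}

```bash
mkdir -p pics; python3 - <<'E'
from rig import ctrl
import cv2
for n in("top","side"):
    c=ctrl.camera(n); cv2.imwrite(f"pics/{n}0.png",c["pixels"][:,:,::-1]); print(n,c["K"],c["R"],c["t"])
s=ctrl.sense();print(s["t"],s["tool_pos"],s["orientation"],s["finger_gap"],ctrl.pinch_z)
E
```

```text
top [[518.13164569   0.         325.30594435]
 [  0.         518.13164569 206.82471361]
 [  0.           0.           1.        ]] [[ 0.01504504 -0.999765   -0.01560727]
 [-0.99053232 -0.01277233 -0.13668429]
 [ 0.13645283  0.01751592 -0.99049171]] [0.00515597 0.46814161 1.22869388]
side [[509.26639979   0.         318.01854758]
 [  0.         509.26639979 190.00784169]
 [  0.           0.           1.        ]] [[ 0.87076789 -0.49144381 -0.01569279]
 [-0.36338279 -0.62170595 -0.69385492]
 [ 0.33123441  0.60988907 -0.71994381]] [-0.42300412  0.19689478  0.97838091]
0.1 [0.2123022  0.53362857 0.23022454] [-3.53153378e-04  1.88282948e-01  9.82114272e-01 -9.81818460e-04] 0.08528090216204538 0.0187
```

View pics/top0.png

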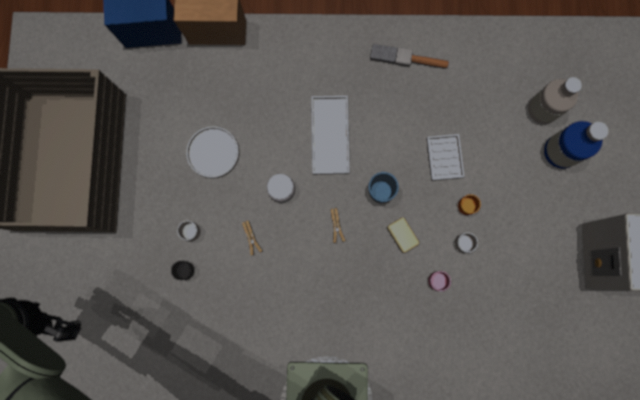

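View pics/side0.png

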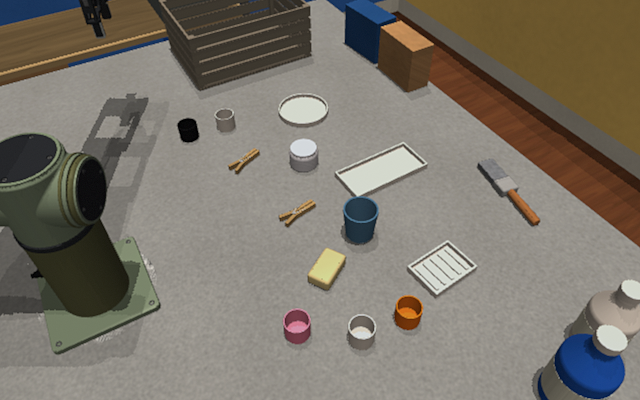

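Top view: the dish is at (213,152), trough (330,135), soapdish (446,157), tin (280,187), cup (383,188), pegs (252,238) and (337,225), and soap (403,235). What could be taken for the caps: white (189,231), white (466,243), black (183,270), orange (469,205), pink (438,281). I choose the two white ones. The white tin could also be mistaken for one, but it is closed and larger. Next, a close crop.

```bash
python3 - <<'E'
import cv2,numpy as np
a=cv2.imread("pics/top0.png")
f=lambda x,y,w,h,s:cv2.resize(a[y:y+h,x:x+w],None,fx=s,fy=s,interpolation=cv2.INTER_CUBIC)
g=np.vstack([np.hstack([f(165,205,100,75,4),f(320,195,100,75,4)]),np.hstack([f(425,190,100,75,4),f(410,125,100,75,4)])])
cv2.imwrite("pics/crop1.png",g)
g=np.hstack([f(180,85,190,140,4)]);cv2.imwrite("pics/crop2.png",g)
E
```

```text
(no output)
```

View pics/crop1.png

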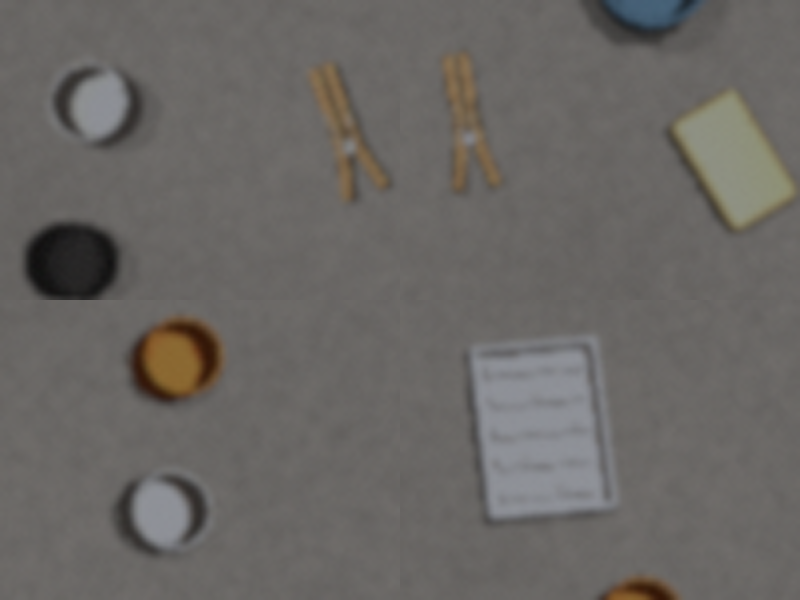

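View pics/crop2.png

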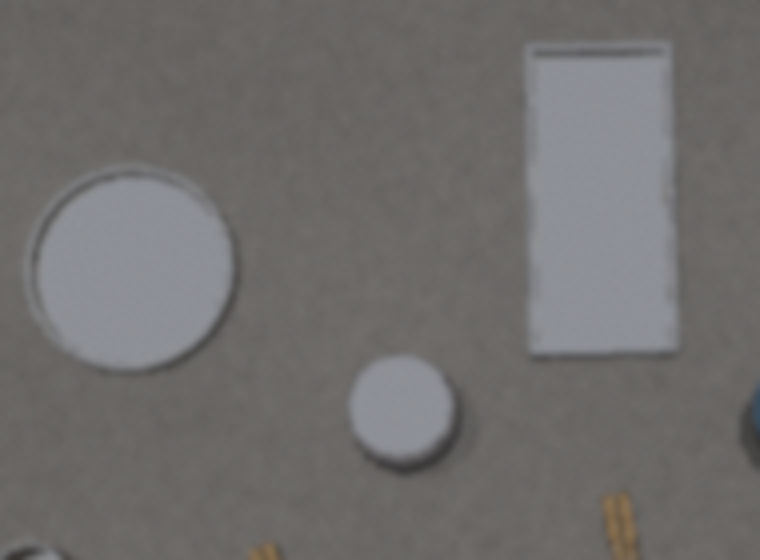

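Both white caps stand mouth up and fit the description, and so do the pegs and soap. Crop pixels are read off; now I convert them to positions and check the sizes.

```bash
cat >h.py <<'E'
import numpy as np
from rig import ctrl
def deproj(cam,uv,z):
    d=cam["R"].T@np.linalg.solve(cam["K"],[uv[0],uv[1],1.]); o=-cam["R"].T@cam["t"]
    return (o+d*(z-o[2])/d[2])[:2]
def proj(cam,X):
    p=cam["K"]@(cam["R"]@np.array(X)+cam["t"]); return p[:2]/p[2]
def axes():
    s=ctrl.sense(); w,x,y,z=s["orientation"]
    ty=np.array([2*(x*y-w*z),1-2*(x*x+z*z)]); return np.array(s["tool_pos"]),np.degrees(np.arctan2(ty[1],ty[0]))
def plan(wps,start=None):
    """wps: (x,y,z,yaw of tool y in deg); prints shift/turn units from one waypoint to the next"""
    p,a=axes() if start is None else start
    for w in wps:
        w=np.array(w,float); c,s=np.cos(np.radians(a)),np.sin(np.radians(a))
        d=w[:3]-p; t=-((w[3]-a+90)%180-90)
        ux=np.array([-s,c]); ux=-ux if False else ux  # tool x = y cross z(down) -> (-s,c)
        u=np.round(np.array([d[:2]@ux,d[:2]@[c,s],-d[2]])/.03,2); t=round(t/5,2)
        print("to",w.round(4),"->",u,t)
        p=p+np.r_[(u[0]*ux+u[1]*np.array([c,s]))*.03,-u[2]*.03]; a=a-5*t
E
python3 - <<'E'
from h import *
c=ctrl.camera("top"); D=lambda u,v,z:deproj(c,(u,v),z)
o=np.array
P={1:lambda x,y:(x/4+165,y/4+205),2:lambda x,y:((x-400)/4+320,y/4+195),3:lambda x,y:(x/4+425,(y-300)/4+190),4:lambda x,y:((x-400)/4+410,(y-300)/4+125),5:lambda x,y:(x/4+180,y/4+85)}
W=lambda k,x,y,z:D(*P[k](x,y),z)
ang=lambda v:np.degrees(np.arctan2(v[1],v[0]))
print("axes",axes())
print("capL",W(1,98,103,.042),"w",np.linalg.norm(W(1,53,103,.042)-W(1,143,103,.042)),"capR",W(3,165,512,.042))
for n,k,f,t in(("pegL",1,(322,66),(367,193)),("pegR",2,(457,54),(476,189))):
    f=W(k,*f,.013);t=W(k,*t,.013);print(n,(f+t)/2,"len",np.linalg.norm(f-t),"ang x",ang(f-t))
def quad(n,k,pts,z):
    q=o([W(k,*p,z) for p in pts]);m=q.mean(0);h=(q[0]+q[1]-q[2]-q[3])/2;v=(q[1]+q[2]-q[0]-q[3])/2
    print(n,m,"sz",np.linalg.norm(h),np.linalg.norm(v),"ang",ang(h),ang(v)-90)
quad("soap",2,[(670,125),(735,90),(796,190),(738,230)],.026)
quad("soapdish",4,[(470,345),(598,336),(617,506),(489,521)],.014)
quad("trough",5,[(525,43),(670,42),(679,352),(529,355)],.014)
print("dish",W(5,131,267,.014),np.linalg.norm(W(5,25,267,.014)-W(5,237,267,.014)))
print("tin",W(5,403,410,.05),"cup",D(383,186,.075))
E
```

```text
axes (array([0.21233773, 0.53369497, 0.23033154]), np.float64(68.29406671143224))
capL [0.40427788 0.33781774] w 0.05443238135824389 capR [ 0.38405112 -0.32542018]
pegL [0.3927392  0.19319338] len 0.08342303615377097 ang x 21.375169366121902
pegR [ 0.42519291 -0.01644904] len 0.08412805709847776 ang x 8.666594387023155
soap [ 0.40333683 -0.17900068] sz 0.07275229116399239 0.04394467752989404 ang 32.05801269219522 -148.04958622581856
soapdish [ 0.60073768 -0.28664974] sz 0.11066457175008138 0.08007460454037642 ang 5.16935793896103 -173.88284461291266
trough [0.655503  0.0025566] sz 0.20151281128467224 0.09281365895449029 ang 1.952209724703242 -178.59972503738896
dish [0.60665857 0.29714993] 0.1337473937833005
tin [0.51127908 0.11967646] cup [ 0.51346705 -0.12442109]
```

```bash
python3 - <<'E'
from h import *
plan([(.3965,.1947,.09,111.4),(.3965,.1947,.003,111.4),(.3965,.1947,.093,111.4),(.7055,.0041,.093,91.7),(.7055,.0041,.008,91.7)])
E
```

```text
to [3.965e-01 1.947e-01 9.000e-02 1.114e+02] -> [-9.88 -8.23  4.68] -8.62
to [3.965e-01 1.947e-01 3.000e-03 1.114e+02] -> [-0.  -0.   2.9] -0.0
to [3.965e-01 1.947e-01 9.300e-02 1.114e+02] -> [-0. -0. -3.] -0.0
to [7.055e-01 4.100e-03 9.300e-02 9.170e+01] -> [-7.28 -9.67 -0.  ] 3.94
to [7.055e-01 4.100e-03 8.000e-03 9.170e+01] -> [ 0.   -0.    2.83] -0.0
```

Emit:
drive_tool(steps="0.6 -9.88 -8.23 2 -8.62;0.6 -9.88 -8.23 2 -8.62;0.6 -9.88 -8.23 2 -8.62;0.6 -9.88 -8.23 2 -8.62;0.6 -9.88 -8.23 2 -8.62;0.6 -9.88 -8.23 2 -8.62;0.6 -9.88 -8.23 2 -8.62;0.6 -9.88 -8.23 2 -8.62;0.6 -9.88 -8.23 2 -8.62;0.6 -9.88 -8.23 2 -8.62")

```text
t: 0.98
tool_pos: [0.3971, 0.1931, 0.1709]
orientation: [0.0, -0.186, 0.983, -0.0]
ft_force: [0.7, 0.3, 0.3]
finger_gap: 0.0515
finger_force: 0.0
```

```bash
python3 - <<'E'
from h import *
print(axes(),ctrl.sense()["t"])
plan([(.3965,.1947,.09,111.4)])
E
```

```text
(array([0.39711148, 0.1930914 , 0.17087817]), np.float64(111.38179543916739)) 0.9833
to [3.965e-01 1.947e-01 9.000e-02 1.114e+02] -> [-0.    0.06  2.7 ] -0.0
```

Works as modelled. Now I go down and grip peg L with the opening at 0.6.

Emit:
drive_tool(steps="0.6 0 0.05 1.3 0;0.6 0 0.05 2.6 0;0.6 0 0.05 3.9 0;0.6 0 0.05 5.0 0;0.6 0 0.05 5.6 0;0.6 0 0.05 5.6 0;0.6 0 0.05 5.6 0;0 0 0.05 5.6 0;0 0 0.05 5.6 0;0 0 0.05 5.6 0")

```text
t: 1.82
tool_pos: [0.3981, 0.1972, 0.0052]
orientation: [0.002, -0.186, 0.983, 0.0]
ft_force: [-3.4, -0.5, 23.7]
finger_gap: 0.0158
finger_force: 37.3
```

Emit:
drive_tool(steps="0 0 0 0 0;0 0 0 0 0;0 0 0 0 0;0 0 0 -0.5 0;0 0 0 -1.5 0;0 0 0 -2.8 0;0 0 0 -3 0;0 0 0 -3 0")

```text
t: 2.48
tool_pos: [0.3998, 0.1977, 0.0975]
orientation: [0.005, -0.186, 0.983, 0.0]
ft_force: [0.1, -0.2, -0.6]
finger_gap: 0.0151
finger_force: 58.9
```

```bash
python3 - <<'E'
from h import *
import cv2
plan([(.7055,.0041,.093,91.7),(.7055,.0041,.008,91.7)])
c=ctrl.camera("side");u,v=proj(c,[.3965,.1947,.08]).astype(int);im=c["pixels"][v-50:v+50,u-65:u+65,::-1]
cv2.imwrite("pics/g1.png",cv2.resize(im,None,fx=4,fy=4))
E
```

```text
to [7.055e-01 4.100e-03 9.300e-02 9.170e+01] -> [-7.13 -9.73  0.15] 3.94
to [7.055e-01 4.100e-03 8.000e-03 9.170e+01] -> [0.   0.   2.83] 0.0
```

View pics/g1.png

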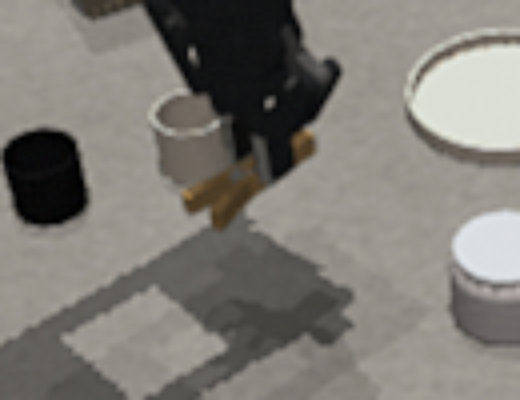

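Peg L is held level, though the tips pressed the table with 24 N, so I'll grip the next one a few mm higher. Carrying it to the trough.

Emit:
drive_tool(steps="0 -7.13 -9.73 -0.3 3.94;0 -7.13 -9.73 -0.3 3.94;0 -7.13 -9.73 -0.3 3.94;0 -7.13 -9.73 -0.3 3.94;0 -7.13 -9.73 -0.3 3.94;0 -7.13 -9.73 -0.3 3.94;0 -7.13 -9.73 -0.3 3.94;0 -7.13 -9.73 -0.3 3.94;0 -7.13 -9.73 -0.3 3.94;0 -7.13 -9.73 -0.3 3.94")

```text
t: 3.37
tool_pos: [0.7052, -0.0016, 0.0998]
orientation: [0.001, -0.013, 1.0, -0.001]
ft_force: [-0.7, 1.1, 0.3]
finger_gap: 0.0152
finger_force: 58.9
```

```bash
python3 - <<'E'
from h import *
print(axes())
plan([(.7055,.0041,.010,91.7),(.7055,.0041,.10,91.7),(.4292,-.0158,.10,98.7),(.4292,-.0158,.006,98.7)])
E
```

```text
(array([ 0.70516771, -0.00160018,  0.09982549]), np.float64(91.4592340699841))
to [7.055e-01 4.100e-03 1.000e-02 9.170e+01] -> [-0.02  0.19  2.99] -0.05
to [7.055e-01 4.100e-03 1.000e-01 9.170e+01] -> [ 0. -0. -3.] 0.0
to [ 4.292e-01 -1.580e-02  1.000e-01  9.870e+01] -> [ 9.23 -0.39  0.  ] -1.4
to [ 4.292e-01 -1.580e-02  6.000e-03  9.870e+01] -> [-0.    0.    3.14] 0.0
```

Emit:
drive_tool(steps="0 0 0.1 1.2 0;0 0 0.1 2.2 0;0 0 0.1 2.7 0;0 0 0.1 2.97 0;0 0 0.1 2.97 0;0 0 0.1 2.97 0;0.45 0 0.1 2.97 0;0.45 0 0.1 2.97 0;0.45 0 0.1 2.97 0;0.45 0 0.1 2.97 0")

```text
t: 4.2
tool_pos: [0.702, 0.0059, 0.0136]
orientation: [0.0, -0.015, 1.0, -0.0]
ft_force: [0.4, -0.4, -0.2]
finger_gap: 0.0383
finger_force: 0.0
```

Emit:
drive_tool(steps="0.45 0 0 -0.5 0;0.45 0 0 -1.5 0;0.45 0 0 -2.8 0;0.45 0 0 -3 0;0.45 0 0 -3 0")

```text
t: 4.62
tool_pos: [0.7059, 0.0054, 0.1103]
orientation: [0.006, -0.015, 1.0, -0.001]
ft_force: [0.4, 0.3, -0.6]
finger_gap: 0.0388
finger_force: 0.0
```

```bash
python3 - <<'E'
from h import *
print(axes())
plan([(.4292,-.0158,.10,98.7),(.4292,-.0158,.006,98.7)])
E
```

```text
(array([0.70593877, 0.00544128, 0.11029745]), np.float64(91.69857869196152))
to [ 4.292e-01 -1.580e-02  1.000e-01  9.870e+01] -> [ 9.24 -0.43  0.34] -1.4
to [ 4.292e-01 -1.580e-02  6.000e-03  9.870e+01] -> [ 0.   -0.    3.14] -0.0
```

Emit:
drive_tool(steps="0.6 9.24 -0.43 0.34 -1.4;0.6 9.24 -0.43 0.34 -1.4;0.6 9.24 -0.43 0.34 -1.4;0.6 9.24 -0.43 0.34 -1.4;0.6 9.24 -0.43 0.34 -1.4;0.6 9.24 -0.43 0.34 -1.4;0.6 9.24 -0.43 0.34 -1.4;0.6 9.24 -0.43 0.34 -1.4;0.6 9.24 -0.43 0.34 -1.4;0.6 9.24 -0.43 0.34 -1.4")

```text
t: 5.45
tool_pos: [0.4259, -0.0154, 0.0933]
orientation: [0.001, -0.076, 0.997, -0.0]
ft_force: [-0.0, -0.3, 0.0]
finger_gap: 0.0515
finger_force: 0.0
```

Emit:
drive_tool(steps="0.6 0 0 0 0;0.6 0 0 0 0;0.6 0 0 0 0")

```text
t: 5.7
tool_pos: [0.4263, -0.0154, 0.0932]
orientation: [0.0, -0.076, 0.997, -0.0]
ft_force: [0.4, 0.2, -0.3]
finger_gap: 0.0509
finger_force: 0.0
```

```bash
python3 - <<'E'
from h import *
import cv2
print(axes())
plan([(.4292,-.0158,.007,98.7),(.4292,-.0158,.10,98.7),(.6135,.0013,.1,91.7),(.6135,.0013,.011,91.7)])
c=ctrl.camera("top");im=c["pixels"][85:255,240:420,::-1]
cv2.imwrite("pics/g2.png",cv2.resize(im,None,fx=3.3,fy=3.3))
E
```

```text
(array([ 0.42629758, -0.01535588,  0.09321644]), np.float64(98.7176041516381))
to [ 4.292e-01 -1.580e-02  7.000e-03  9.870e+01] -> [-0.09 -0.03  2.87] 0.0
to [ 4.292e-01 -1.580e-02  1.000e-01  9.870e+01] -> [-0.   0.  -3.1] 0.0
to [6.135e-01 1.300e-03 1.000e-01 9.170e+01] -> [-6.16 -0.37  0.  ] 1.4
to [6.135e-01 1.300e-03 1.100e-02 9.170e+01] -> [-0.    0.    2.97] 0.0
```

View pics/g2.png

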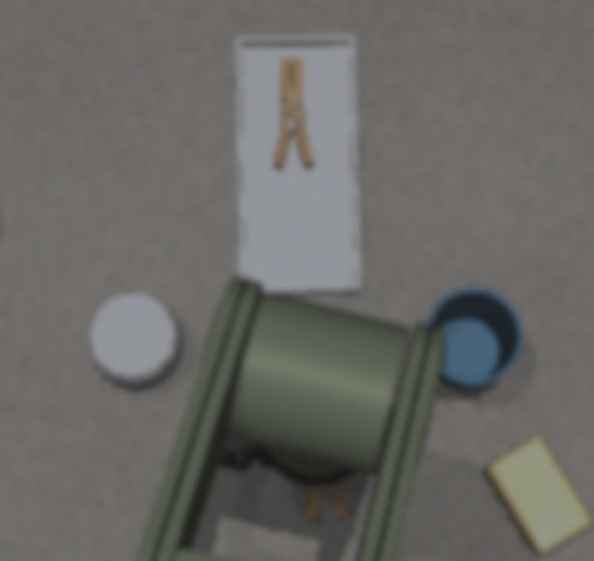

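Peg A lies flat in the far half, crop (293,112), its tail near the tray's middle. Now peg R; I'll place it 2 mm nearer for room.

Emit:
drive_tool(steps="0.6 -0.09 -0.03 1.2 0;0.6 -0.09 -0.03 2.2 0;0.6 -0.09 -0.03 2.85 0;0.6 -0.09 -0.03 2.85 0;0.6 -0.09 -0.03 2.85 0;0 -0.09 -0.03 2.85 0;0 -0.09 -0.03 2.85 0;0 -0.09 -0.03 2.85 0;0 -0.09 -0.03 2.85 0;0 -0.09 -0.03 2.85 0")

```text
t: 6.58
tool_pos: [0.4297, -0.0161, 0.0093]
orientation: [0.002, -0.076, 0.997, -0.001]
ft_force: [-1.4, 0.9, 5.4]
finger_gap: 0.0145
finger_force: 58.6
```

Emit:
drive_tool(steps="0 0 0 0 0;0 0 0 -0.5 0;0 0 0 -1.5 0;0 0 0 -2.8 0;0 0 0 -3.1 0;0 0 0 -3.1 0;0 0 0 -3.1 0")

```text
t: 7.17
tool_pos: [0.4284, -0.0158, 0.1013]
orientation: [0.001, -0.076, 0.997, -0.0]
ft_force: [-0.6, -0.1, -1.0]
finger_gap: 0.0145
finger_force: 58.7
```

Emit:
drive_tool(steps="0 -6.08 -0.37 0 1.4;0 -6.08 -0.37 0 1.4;0 -6.08 -0.37 0 1.4;0 -6.08 -0.37 0 1.4;0 -6.08 -0.37 0 1.4;0 -6.08 -0.37 0 1.4;0 -6.08 -0.37 0 1.4;0 -6.08 -0.37 0 1.4;0 -6.08 -0.37 0 1.4")

```text
t: 7.92
tool_pos: [0.6073, 0.001, 0.099]
orientation: [-0.002, -0.015, 1.0, 0.0]
ft_force: [-0.4, -0.2, -0.5]
finger_gap: 0.0145
finger_force: 58.7
```

```bash
python3 - <<'E'
from h import *
print(axes())
plan([(.611,.0013,.011,91.7),(.611,.0013,.1,91.7)])
E
```

```text
(array([0.60731496, 0.00103915, 0.09898265]), np.float64(91.68547274638362))
to [6.11e-01 1.30e-03 1.10e-02 9.17e+01] -> [-0.12  0.01  2.93] -0.0
to [6.11e-01 1.30e-03 1.00e-01 9.17e+01] -> [-0.   -0.   -2.96] -0.0
```

Emit:
drive_tool(steps="0 -0.1 0 1.2 0;0 -0.1 0 2.2 0;0 -0.1 0 2.7 0;0 -0.1 0 2.88 0;0 -0.1 0 2.88 0;0 -0.1 0 2.88 0;0.45 -0.1 0 2.88 0;0.45 -0.1 0 2.88 0;0.45 -0.1 0 2.88 0;0.45 -0.1 0 2.88 0")

```text
t: 8.75
tool_pos: [0.6128, 0.0009, 0.0143]
orientation: [0.0, -0.015, 1.0, -0.0]
ft_force: [0.6, -0.1, -0.2]
finger_gap: 0.0387
finger_force: 0.0
```

Emit:
drive_tool(steps="0.45 0 0 -0.5 0;0.45 0 0 -1.5 0;0.45 0 0 -2.8 0;0.45 0 0 -3.6 0;0.45 0 0 -3.6 0;0.45 0 0 -3.6 0;0.45 0 0 -3.6 0")

```text
t: 9.33
tool_pos: [0.6121, 0.0011, 0.1214]
orientation: [-0.001, -0.015, 1.0, 0.0]
ft_force: [0.2, -0.1, -0.5]
finger_gap: 0.0381
finger_force: 0.0
```

```bash
python3 - <<'E'
from h import *
print(axes())
plan([(.4033,-.179,.12,122),(.4033,-.179,.009,122),(.4033,-.179,.12,122),(.6007,-.2866,.12,95.6),(.6007,-.2866,.02,95.6)])
E
```

```text
(array([0.61209044, 0.00109361, 0.121371  ]), np.float64(91.69540923618591))
to [ 4.033e-01 -1.790e-01  1.200e-01  1.220e+02] -> [ 7.13 -5.79  0.05] -6.06
to [ 4.033e-01 -1.790e-01  9.000e-03  1.220e+02] -> [ 0.01 -0.    3.7 ] -0.0
to [ 4.033e-01 -1.790e-01  1.200e-01  1.220e+02] -> [-0.  -0.  -3.7] -0.0
to [ 0.6007 -0.2866  0.12   95.6   ] -> [-3.68 -6.53 -0.  ] 5.28
to [ 6.007e-01 -2.866e-01  2.000e-02  9.560e+01] -> [-0.    0.    3.33] -0.0
```

Emit:
drive_tool(steps="1 7.13 -5.79 0.05 -6.06;1 7.13 -5.79 0.05 -6.06;1 7.13 -5.79 0.05 -6.06;1 7.13 -5.79 0.05 -6.06;1 7.13 -5.79 0.05 -6.06;1 7.13 -5.79 0.05 -6.06;1 7.13 -5.79 0.05 -6.06;1 7.13 -5.79 0.05 -6.06;1 7.13 -5.79 0.05 -6.06;1 7.13 -5.79 0.05 -6.06")

```text
t: 10.17
tool_pos: [0.4036, -0.1783, 0.1194]
orientation: [-0.001, -0.275, 0.961, 0.001]
ft_force: [0.0, 0.3, 0.3]
finger_gap: 0.0853
finger_force: 0.0
```

Emit:
drive_tool(steps="1 0 0 0 0;1 0 0 0 0")

```text
t: 10.33
tool_pos: [0.4048, -0.1781, 0.1202]
orientation: [-0.0, -0.277, 0.961, 0.0]
ft_force: [-0.2, -0.6, -0.2]
finger_gap: 0.0857
finger_force: 0.0
```

```bash
python3 - <<'E'
from h import *
print(axes())
plan([(.4033,-.179,.009,122),(.4033,-.179,.12,122),(.6007,-.2866,.12,95.6),(.6007,-.2866,.02,95.6)])
E
```

```text
(array([ 0.40478195, -0.17808969,  0.12018622]), np.float64(122.10482254582229))
to [ 4.033e-01 -1.790e-01  9.000e-03  1.220e+02] -> [0.06 0.   3.71] 0.02
to [ 4.033e-01 -1.790e-01  1.200e-01  1.220e+02] -> [-0.   0.  -3.7] 0.0
to [ 0.6007 -0.2866  0.12   95.6   ] -> [-3.68 -6.53 -0.  ] 5.28
to [ 6.007e-01 -2.866e-01  2.000e-02  9.560e+01] -> [-0.    0.    3.33] 0.0
```

Emit:
drive_tool(steps="1 0.06 0 1.3 0;1 0.06 0 2.5 0;1 0.06 0 3.4 0;1 0.06 0 3.7 0;1 0.06 0 3.7 0;0 0.06 0 3.7 0;0 0.06 0 3.7 0;0 0.06 0 3.7 0;0 0.06 0 3.7 0;0 0.06 0 3.7 0")

```text
t: 11.17
tool_pos: [0.4047, -0.1812, 0.0118]
orientation: [0.002, -0.276, 0.961, -0.002]
ft_force: [-0.4, 0.9, 5.9]
finger_gap: 0.0467
finger_force: 63.5
```

Emit:
drive_tool(steps="0 0 0 0 0;0 0 0 0 0;0 0 0 -0.5 0;0 0 0 -1.3 0;0 0 0 -2.5 0;0 0 0 -3.7 0;0 0 0 -3.7 0;0 0 0 -3.7 0")

```text
t: 11.83
tool_pos: [0.4048, -0.1815, 0.1238]
orientation: [0.002, -0.276, 0.961, -0.003]
ft_force: [-0.7, -1.3, -1.1]
finger_gap: 0.0467
finger_force: 62.6
```

Emit:
drive_tool(steps="0 -3.68 -6.53 0 5.28;0 -3.68 -6.53 0 5.28;0 -3.68 -6.53 0 5.28;0 -3.68 -6.53 0 5.28;0 -3.68 -6.53 0 5.28;0 -3.68 -6.53 0 5.28;0 -3.68 -6.53 0 5.28;0 -3.68 -6.53 0 5.28;0 -3.68 -6.53 0 5.28")

```text
t: 12.58
tool_pos: [0.5981, -0.2863, 0.1183]
orientation: [-0.002, -0.049, 0.999, 0.001]
ft_force: [-0.1, 0.7, -1.3]
finger_gap: 0.0466
finger_force: 62.6
```

```bash
python3 - <<'E'
from h import *
import cv2
print(axes())
plan([(.6007,-.2866,.0185,95.6)])
c=ctrl.camera("side");u,v=proj(c,[.6,-.2866,.08]).astype(int);im=c["pixels"][max(v-60,0):v+70,u-75:u+75,::-1]
cv2.imwrite("pics/g3.png",cv2.resize(im,None,fx=4,fy=4))
E
```

```text
(array([ 0.5980762 , -0.28631449,  0.11829048]), np.float64(95.59859949936903))
to [ 6.007e-01 -2.866e-01  1.850e-02  9.560e+01] -> [-0.09 -0.02  3.33] -0.0
```

View pics/g3.png

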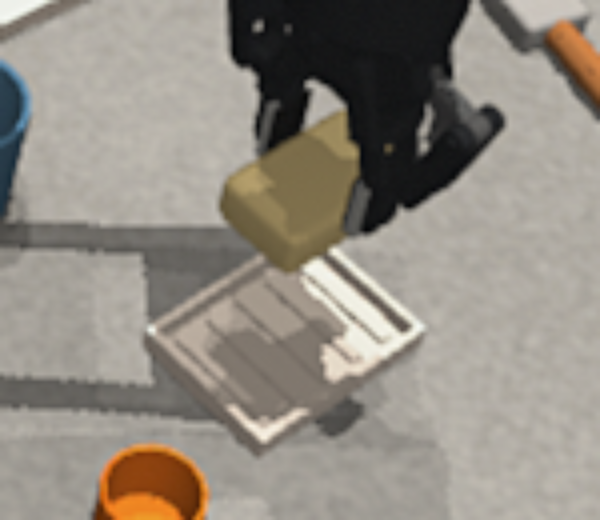

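Soap held flat at crop (290,190), long side along the dish. Lowering and releasing.

Emit:
drive_tool(steps="0 -0.09 -0.02 1.2 0;0 -0.09 -0.02 2.2 0;0 -0.09 -0.02 2.9 0;0 -0.09 -0.02 3.27 0;0 -0.09 -0.02 3.27 0;0 -0.09 -0.02 3.27 0")

```text
t: 13.13
tool_pos: [0.6022, -0.2875, 0.0227]
orientation: [-0.0, -0.049, 0.999, 0.0]
ft_force: [0.6, -0.1, -1.6]
finger_gap: 0.0463
finger_force: 63.2
```

Emit:
drive_tool(steps="0.75 0 0 0 0;0.75 0 0 0 0;0.75 0 0 0 0;0.75 0 0 0 0;0.75 0 0 -0.5 0;0.75 0 0 -1.6 0;0.75 0 0 -2.9 0;0.75 0 0 -3.4 0;0.75 0 0 -3.4 0;0.75 0 0 -3.4 0")

```text
t: 13.97
tool_pos: [0.6042, -0.2887, 0.1277]
orientation: [0.002, -0.049, 0.999, -0.002]
ft_force: [-1.1, -0.0, -0.1]
finger_gap: 0.0645
finger_force: 0.0
```

```bash
python3 - <<'E'
from h import *
print(axes())
plan([(.384,-.3254,.12,90),(.384,-.3254,.008,90)])
E
```

```text
(array([ 0.6041787 , -0.28872257,  0.12774541]), np.float64(95.60048336788351))
to [ 0.384  -0.3254  0.12   90.    ] -> [ 7.42 -0.5   0.26] 1.12
to [ 3.840e-01 -3.254e-01  8.000e-03  9.000e+01] -> [ 0.   -0.    3.73] 0.0
```

Emit:
drive_tool(steps="1 7.42 -0.5 0.26 1.12;1 7.42 -0.5 0.26 1.12;1 7.42 -0.5 0.26 1.12;1 7.42 -0.5 0.26 1.12;1 7.42 -0.5 0.26 1.12;1 7.42 -0.5 0.26 1.12;1 7.42 -0.5 0.26 1.12;1 7.42 -0.5 0.26 1.12;1 7.42 -0.5 0.26 1.12;1 7.42 -0.5 0.26 1.12")

```text
t: 14.8
tool_pos: [0.3838, -0.3244, 0.1166]
orientation: [0.0, -0.001, 1.0, 0.0]
ft_force: [-0.0, -0.3, 0.3]
finger_gap: 0.0853
finger_force: 0.0
```

```bash
python3 - <<'E'
from h import *
import cv2
print(axes())
plan([(.384,-.3254,.012,90),(.384,-.3254,.15,90),(.53,0,.15,90),(.6347,.2971,.15,90)])
c=ctrl.camera("top");im=c["pixels"][105:305,320:520,::-1]
cv2.imwrite("pics/g4.png",cv2.resize(im,None,fx=3,fy=3))
E
```

```text
(array([ 0.38383896, -0.32438914,  0.11656386]), np.float64(90.06328793007529))
to [ 3.840e-01 -3.254e-01  1.200e-02  9.000e+01] -> [-0.01 -0.03  3.49] 0.01
to [ 0.384  -0.3254  0.15   90.    ] -> [ 0.  -0.  -4.6] 0.0
to [ 0.53  0.    0.15 90.  ] -> [-4.86 10.84 -0.  ] 0.0
to [ 0.6347  0.2971  0.15   90.    ] -> [-3.5  9.9 -0. ] 0.0
```

View pics/g4.png

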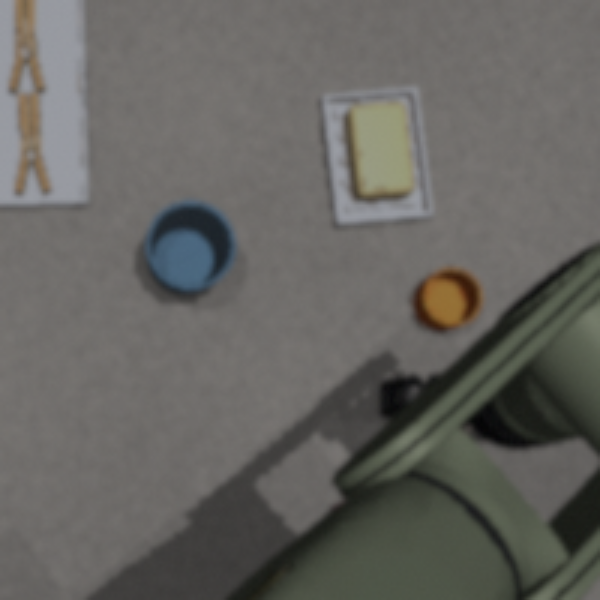

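Soap sits in its dish at crop (381,149); the pegs lie end to end in the tray. Gripping the right white cap.

Emit:
drive_tool(steps="1 0 -0.03 1.3 0;1 0 -0.03 2.5 0;1 0 -0.03 3.2 0;1 0 -0.03 3.49 0;1 0 -0.03 3.49 0;0 0 -0.03 3.49 0;0 0 -0.03 3.49 0;0 0 -0.03 3.49 0;0 0 -0.03 3.49 0;0 0 -0.03 3.49 0")

```text
t: 15.68
tool_pos: [0.3844, -0.3272, 0.0143]
orientation: [0.002, 0.0, 1.0, -0.002]
ft_force: [0.3, 0.6, 6.8]
finger_gap: 0.0454
finger_force: 61.9
```

Emit:
drive_tool(steps="0 0 0 0 0;0 0 0 0 0;0 0 0 -0.5 0;0 0 0 -1.5 0;0 0 0 -2.8 0;0 0 0 -4 0;0 0 0 -4.6 0;0 0 0 -4.6 0;0 0 0 -4.6 0")

```text
t: 16.43
tool_pos: [0.3835, -0.3263, 0.1519]
orientation: [0.001, 0.0, 1.0, -0.002]
ft_force: [0.3, 0.8, -1.2]
finger_gap: 0.0456
finger_force: 61.4
```

Emit:
drive_tool(steps="0 -4.86 10.84 0 0;0 -4.86 10.84 0 0;0 -4.86 10.84 0 0;0 -4.86 10.84 0 0;0 -4.86 10.84 0 0;0 -4.86 10.84 0 0;0 -4.86 10.84 0 0;0 -4.86 10.84 0 0;0 -4.86 10.84 0 0;0 -4.86 10.84 0 0")

```text
t: 17.27
tool_pos: [0.5283, 0.0043, 0.1479]
orientation: [-0.001, -0.003, 1.0, 0.001]
ft_force: [-0.8, -0.1, 0.2]
finger_gap: 0.0454
finger_force: 61.5
```

Emit:
drive_tool(steps="0 -3.5 9.9 0 0;0 -3.5 9.9 0 0;0 -3.5 9.9 0 0;0 -3.5 9.9 0 0;0 -3.5 9.9 0 0;0 -3.5 9.9 0 0;0 -3.5 9.9 0 0;0 -3.5 9.9 0 0;0 -3.5 9.9 0 0;0 -3.5 9.9 0 0")

```text
t: 18.1
tool_pos: [0.6324, 0.2967, 0.1472]
orientation: [-0.002, -0.001, 1.0, -0.001]
ft_force: [0.5, 0.1, -0.6]
finger_gap: 0.0453
finger_force: 61.6
```

```bash
python3 - <<'E'
from h import *
import cv2
print(axes())
plan([(.6347,.2971,.0185,90)])
c=ctrl.camera("side");u,v=proj(c,[.63,.2971,.1]).astype(int);im=c["pixels"][max(v-60,0):v+70,u-75:u+75,::-1]
cv2.imwrite("pics/g5.png",cv2.resize(im,None,fx=4,fy=4))
E
```

```text
(array([0.63236877, 0.29669363, 0.14722883]), np.float64(90.0944759072335))
to [6.347e-01 2.971e-01 1.850e-02 9.000e+01] -> [-0.08  0.01  4.29] 0.02
```

View pics/g5.png

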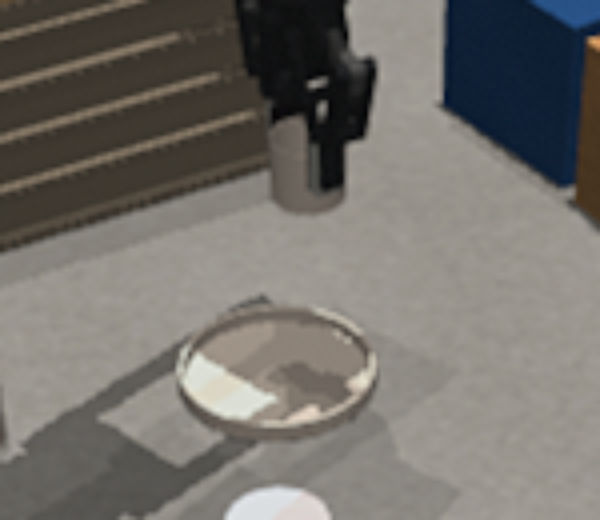

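The cap is held upright at crop (308,165), above the dish. Lowering it.

Emit:
drive_tool(steps="0 -0.08 0.01 1.3 0;0 -0.08 0.01 2.5 0;0 -0.08 0.01 3.4 0;0 -0.08 0.01 4 0;0 -0.08 0.01 4.26 0;0 -0.08 0.01 4.26 0;0 -0.08 0.01 4.26 0")

```text
t: 18.73
tool_pos: [0.636, 0.2951, 0.0222]
orientation: [-0.0, 0.001, 1.0, -0.0]
ft_force: [0.5, -0.3, -0.6]
finger_gap: 0.0457
finger_force: 61.6
```

Emit:
drive_tool(steps="0.75 0 0 0 0;0.75 0 0 0 0;0.75 0 0 0 0;0.75 0 0 0 0;0.75 0 0 -0.5 0;0.75 0 0 -1.6 0;0.75 0 0 -2.9 0;0.75 0 0 -3.6 0;0.75 0 0 -3.6 0;0.75 0 0 -3.6 0")

```text
t: 19.57
tool_pos: [0.638, 0.2979, 0.1346]
orientation: [0.003, -0.0, 1.0, 0.001]
ft_force: [0.1, 0.2, -0.9]
finger_gap: 0.0642
finger_force: 0.0
```

```bash
python3 - <<'E'
from h import *
print(axes())
plan([(.404,.338,.12,90),(.404,.338,.012,90)])
E
```

```text
(array([0.63796116, 0.29791244, 0.1345698 ]), np.float64(90.01409776751807))
to [ 0.404  0.338  0.12  90.   ] -> [7.8  1.34 0.49] 0.0
to [4.04e-01 3.38e-01 1.20e-02 9.00e+01] -> [-0.  -0.   3.6] 0.0
```

Emit:
drive_tool(steps="1 7.8 1.34 0.49 0;1 7.8 1.34 0.49 0;1 7.8 1.34 0.49 0;1 7.8 1.34 0.49 0;1 7.8 1.34 0.49 0;1 7.8 1.34 0.49 0;1 7.8 1.34 0.49 0;1 7.8 1.34 0.49 0;1 7.8 1.34 0.49 0;1 7.8 1.34 0.49 0")

```text
t: 20.4
tool_pos: [0.4033, 0.3372, 0.1155]
orientation: [0.0, 0.0, 1.0, 0.0]
ft_force: [0.8, 0.4, 0.3]
finger_gap: 0.0856
finger_force: 0.0
```

```bash
python3 - <<'E'
from h import *
import cv2
print(axes())
plan([(.404,.338,.012,90),(.404,.338,.13,90),(.578,.2971,.13,90)])
c=ctrl.camera("top");im=c["pixels"][110:290,160:360,::-1]
cv2.imwrite("pics/g6.png",cv2.resize(im,None,fx=3.3,fy=3.3))
print(proj(c,[.6067,.2971,.014]),proj(c,[.6347,.2971,.046]))
E
```

```text
(array([0.40327009, 0.33721557, 0.11552205]), np.float64(89.94797595309632))
to [4.04e-01 3.38e-01 1.20e-02 9.00e+01] -> [-0.02  0.03  3.45] -0.01
to [ 0.404  0.338  0.13  90.   ] -> [-0.   -0.   -3.93] -0.0
to [ 0.578   0.2971  0.13   90.    ] -> [-5.8  -1.37 -0.  ] -0.0
[212.77051361 151.73413526] [210.27829454 137.48074847]
```

View pics/g6.png

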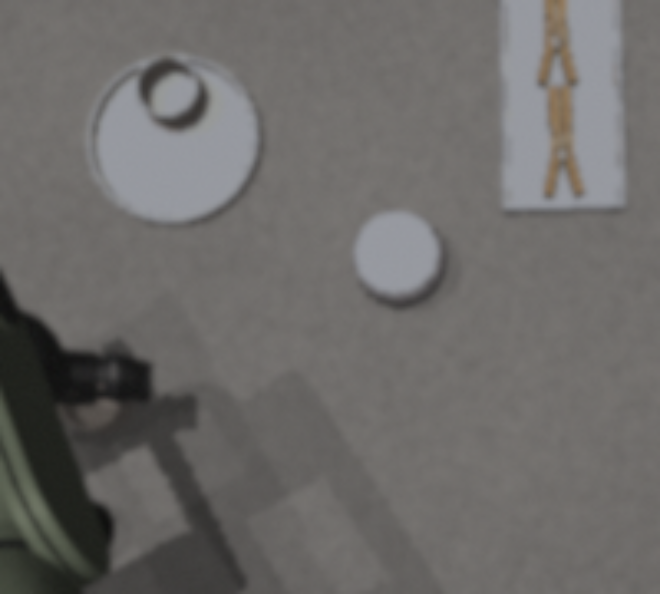

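The first cap stands in the dish at crop (173,92), about 28 mm from its centre. Now the second white cap.

Emit:
drive_tool(steps="1 -0.02 0.03 1.3 0;1 -0.02 0.03 2.5 0;1 -0.02 0.03 3.2 0;1 -0.02 0.03 3.45 0;1 -0.02 0.03 3.45 0;0 -0.02 0.03 3.45 0;0 -0.02 0.03 3.45 0;0 -0.02 0.03 3.45 0;0 -0.02 0.03 3.45 0;0 -0.02 0.03 3.45 0")

```text
t: 21.28
tool_pos: [0.4048, 0.3394, 0.0145]
orientation: [0.002, -0.0, 1.0, 0.001]
ft_force: [-0.7, -0.6, 6.5]
finger_gap: 0.0466
finger_force: 61.8
```

Emit:
drive_tool(steps="0 0 0 0 0;0 0 0 0 0;0 0 0 -0.5 0;0 0 0 -1.5 0;0 0 0 -2.8 0;0 0 0 -4 0;0 0 0 -4 0;0 0 0 -4 0")

```text
t: 21.95
tool_pos: [0.405, 0.3397, 0.136]
orientation: [0.004, -0.0, 1.0, 0.002]
ft_force: [0.8, 0.2, -1.4]
finger_gap: 0.047
finger_force: 61.6
```

Emit:
drive_tool(steps="0 -5.77 -1.37 0 0;0 -5.77 -1.37 0 0;0 -5.77 -1.37 0 0;0 -5.77 -1.37 0 0;0 -5.77 -1.37 0 0;0 -5.77 -1.37 0 0;0 -5.77 -1.37 0 0;0 -5.77 -1.37 0 0;0 -5.77 -1.37 0 0")

```text
t: 22.7
tool_pos: [0.5735, 0.2976, 0.1312]
orientation: [-0.001, -0.001, 1.0, -0.0]
ft_force: [-0.6, -0.5, -0.0]
finger_gap: 0.0463
finger_force: 61.6
```

```bash
python3 - <<'E'
from h import *
print(axes(),ctrl.sense()["finger_gap"])
plan([(.577,.2971,.0185,90)])
E
```

```text
(array([0.57346955, 0.29756615, 0.13116863]), np.float64(90.07927449230648)) 0.0462836477504369
to [5.770e-01 2.971e-01 1.850e-02 9.000e+01] -> [-0.12 -0.02  3.76] 0.02
```

Emit:
drive_tool(steps="0 -0.05 0 1.3 0;0 -0.05 0 2.5 0;0 -0.05 0 3.2 0;0 -0.05 0 3.6 0;0 -0.05 0 3.74 0;0 -0.05 0 3.74 0;0 -0.05 0 3.74 0")

```text
t: 23.28
tool_pos: [0.5773, 0.2979, 0.0209]
orientation: [0.001, -0.0, 1.0, 0.0]
ft_force: [0.1, -0.2, -0.2]
finger_gap: 0.0465
finger_force: 61.6
```

Emit:
drive_tool(steps="0.75 0 0 0 0;0.75 0 0 0 0;0.75 0 0 0 0;0.75 0 0 0 0;0.75 0 0 -0.5 0;0.75 0 0 -1.6 0;0.75 0 0 -2.9 0;0.75 0 0 -4 0;0.75 0 0 -5 0;0.75 0 0 -5 0")

```text
t: 24.12
tool_pos: [0.5823, 0.2989, 0.1805]
orientation: [0.008, 0.0, 1.0, 0.003]
ft_force: [1.3, 1.2, 1.1]
finger_gap: 0.0643
finger_force: 0.0
```

Emit:
drive_tool(steps="0.75 6 2 0 0;0.75 6 2 0 0;0.75 6 2 0 0;0.75 6 2 0 0;0.75 6 2 0 0;0.75 6 2 0 0;0.75 6 2 0 0;0.75 6 2 0 0;0.75 6 2 0 0;0.75 6 2 0 0")

```text
t: 24.95
tool_pos: [0.3986, 0.3567, 0.17]
orientation: [0.0, 0.001, 1.0, 0.0]
ft_force: [-0.1, 0.6, -0.4]
finger_gap: 0.064
finger_force: 0.0
```

```bash
python3 - <<'E'
from h import *
import cv2
s=ctrl.sense();print(s["t"],s["ft_force"])
a=ctrl.camera("top")["pixels"][:,:,::-1];b=ctrl.camera("side")["pixels"][:,:,::-1]
cv2.imwrite("pics/f1.png",cv2.resize(a[85:285,165:500],None,fx=2.38,fy=2.38,interpolation=cv2.INTER_CUBIC))
cv2.imwrite("pics/f2.png",cv2.resize(b[70:310,240:500],None,fx=2.5,fy=2.5,interpolation=cv2.INTER_CUBIC))
E
```

```text
24.95 [-0.11029136  0.60625585 -0.35344482]
```

View pics/f1.png

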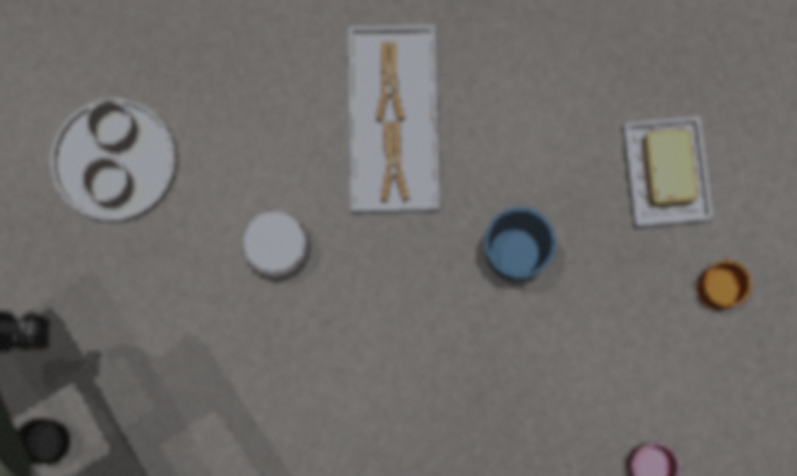

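View pics/f2.png

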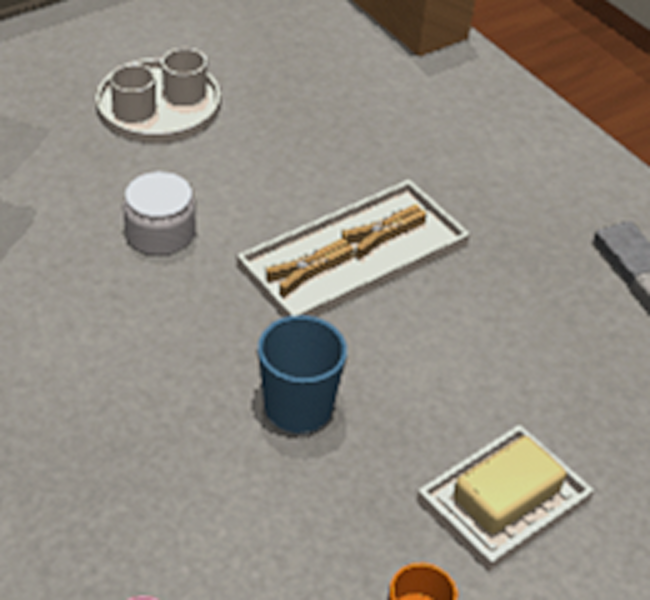

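Everything is in place: caps at top-crop (112,127) and (108,183), pegs flat end to end in the trough, soap level in its dish, tin and cup unmoved, and the gripper clear. Handing in.

```bash
python3 -c "
from rig import ctrl
print(ctrl.sign_off())"
```

```text
the job is handed in; nothing more can be done
None
```

I handed the job in after about 25 s of robot time; the last pictures show both pegs flat in the long tray, both white caps mouth up in the round dish, the soap level in its dish, and the tin and blue cup where they were, but sign-off returned no verdict.

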